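Pack the T-key between two stacking instrument trays

TASK

Take the T-shaped key out of the tub (a straight bar lies across it) and lay it in the lower tray on the grey stand; the other three parts stay in the tub. Then set the upper tray on the lower one, lowering it gently without dropping it, so that all four pins drop into the sockets and it sits fully home and level. Do not disturb the jar, beaker and spatula.

Things in the scene. Friction and masses are not known exactly. Their poses are not given: they have to be found in the camera images.
- tub: Cream plastic tub, open on top, fixed. 230 mm along its x, 310 along its y, 55 high, walls and floor 5 mm. Origin: centre of its underside. Holds four loose steel parts: T-key and L-key side by side on the floor, a straight bar across the top of both, a small chuck in the -x +y corner.
- tub_free (a point): Middle of the bare strip of the tub's inner floor beside its -y wall (tub frame x 0, y -100, z 5 mm); the strip is about 75 mm wide in the tub's y and as long as the tub in its x.
- tkey: The wanted part: T-shaped steel key, about 0.26 kg, 14 mm thick, flat on the tub floor. Shaft 14 mm wide along its x, x = -60 to +66 mm; cross-handle 14 mm wide, 64 mm long along its y, centred at x = -67 mm. Origin: underside, on the shaft's centre line. Balance point x = -21 mm; at the start the bar lies over the shaft near there.
- tkey_mid (a point): Point in the T-key near its balance point: x = -20 mm on the shaft's centre line, 7 mm above the key's underside.
- lkey: L-shaped steel key, stays in the tub. 14 mm thick; shaft 120 x 14 mm along its x, centred on the origin (underside); short leg 14 mm wide at x = +53 mm reaching to y = +46 mm. Starts parallel to the T-key, centre lines 48 mm apart, on the T-key's +y side.
- bar: Straight square steel bar, 130 mm along its x, 14 x 14 mm, 0.2 kg; origin: centre of its underside. Starts level across the tops of T-key and L-key (underside 14 mm above the tub floor), its middle over the gap between them. Must end in the tub.
- chuck: Small round dark steel chuck, 34 mm diameter, 22 mm high, upright; origin: centre of its underside. Stays in the tub.
- stand: Grey stand fixed to the bench: plate 250 mm along its x, 180 along its y, 8 mm thick, low rails along the long sides; origin: centre of its underside, on the bench. The lower tray is clipped in it, parallel to it and immovable, centred in y, but in x its centre is anywhere from -12 to +12 mm: not reported, to be found by touch or sight.
- tray_floor (a point): Point on the stand's centre line at the height of the lower tray's floor (13 mm above the bench). Does not move with the tray's unknown x offset. The aluminium lower tray is 200 mm (x) by 150 mm (y) outside; its well is 190 by 102 mm, 40 mm deep, between two solid side ledges 24 mm wide.
- tray_top (a point): Point on the stand's centre line at the height of the lower tray's flat ledge tops (53 mm above the bench); does not follow the unknown x offset. In the ledges are four square sockets 13 x 13 mm, 20 mm deep, at x = +-78 mm from the tray's true centre, y = +-63 mm. Upper tray home: plate flat on the ledges, origin at this height; pins outside the sockets hold it up to 14 mm higher.
- upper_tray: Loose aluminium tray, about 0.45 kg, 200 mm (x) by 150 mm (y), 4 mm plate, rim to z = 22 mm. Origin: centre of the plate's underside. Under it four pins, 9 mm diameter, tapered feet, 14 mm long, at x = +-78, y = +-63 mm. Handle: black bar along x, 14 mm wide, z = 52 to 66 mm, between posts at x = +-60 mm. Starts on its pins; fits either way round.
- jar: Bystander: glass jar, 60 mm diameter, 75 mm high, origin at its foot. Leave alone.
- beaker: Bystander: glass beaker, 64 mm diameter, 80 mm high, origin at its foot. Leave alone.
- spatula: Bystander: spatula, 170 mm long, lying on the bench. Leave alone.
Not all that is in view belongs to the job. Leave any pink look-alike of the upper_tray alone. Of the things that look like the bar, the larger one is meant.

How it is judged (in metres and radians):
On the way:
1. the T-key lies in the well of the lower tray, let go (x of tkey_mid in the frame of stand between -0.06 and 0.06 m and y of tkey_mid in the frame of stand between -0.045 and 0.045 m and z of tkey_mid in the frame of stand between 0.012 and 0.036 m and contact force between the fingers and tkey below 0.1 N and linear speed of tkey below 0.02 m/s), for 0.2 s.
At the end, for the whole second after the job is handed in: T-key in the lower tray (mid point within 60 mm along, 45 mm across the stand centre, below the tray top); upper tray home on it: underside 50-55.5 mm above the bench, parallel to the stand within 0.06 rad, level within 0.04 rad, at rest; L-key, bar, chuck inside the tub (x of tkey_mid in the frame of stand between -0.06 and 0.06 m and y of tkey_mid in the frame of stand between -0.045 and 0.045 m and z of tkey_mid in the frame of stand between 0.012 and 0.036 m and z of upper_tray in the frame of stand between 0.05 and 0.0555 m and x of upper_tray in the frame of stand between -0.018 and 0.018 m and y of upper_tray in the frame of stand between -0.006 and 0.006 m and angle between the x axis of upper_tray and the x axis of stand, either way round below 0.06 rad and angle between upper_tray's own z axis and vertical below 0.04 rad and linear speed of each of upper_tray, tkey below 0.02 m/s and x of lkey in the frame of tub between -0.112 and 0.112 m and y of lkey in the frame of tub between -0.152 and 0.152 m and z of lkey in the frame of tub between -0.002 and 0.045 m and x of bar in the frame of tub between -0.112 and 0.112 m and y of bar in the frame of tub between -0.152 and 0.152 m and z of bar in the frame of tub between -0.002 and 0.045 m and x of chuck in the frame of tub between -0.112 and 0.112 m and y of chuck in the frame of tub between -0.152 and 0.152 m and z of chuck in the frame of tub between -0.002 and 0.045 m); the robot touches nothing.
It fails at once if the jar beside the work is shifted more than 40 mm or knocked over (distance of jar from where it was at the start of the episode above 0.04 m or angle between jar's own z axis and vertical above 0.5 rad).
It fails at once if the beaker beside the work is shifted more than 40 mm or knocked over (distance of beaker from where it was at the start of the episode above 0.04 m or angle between beaker's own z axis and vertical above 0.5 rad).
It fails at once if the spatula beside the work is shifted more than 40 mm or knocked over (distance of spatula from where it was at the start of the episode above 0.04 m).
It fails at once if the upper tray is dropped or slammed on (faster than 0.3 m/s within 35 mm above its home) (horizontal distance between upper_tray and stand below 0.04 m and z of upper_tray in the frame of stand below 0.088 m and linear speed of upper_tray above 0.3 m/s).
It also fails if it takes over 72 s, if anything falls off the work surface, if the arm or the gripper's body presses on something with over 40 N, if the wrist force passes 120 N, or if a joint passes its speed limit or range.

ROBOT

A 7-joint arm with a two-finger parallel gripper is mounted at the origin on the work surface. World frame = base frame: x ahead of the robot, y to its left, z up, the work surface at z = 0. Lengths are in m, angles in degrees, forces in N, time in s.
With the tool pointing down it reaches from about 0.4 to 0.85 m from the base axis. Payload 4.5 kg.
Tool frame: the origin (TCP) lies at the very end of the fingers, on their centre line; the grasp point (between the pads) lies 19 mm behind it (env.grip_point_offset is the distance from the TCP to the grasp point, in m); z points along the fingers, y is the line along which they close (so a half turn about z gives the same grasp; the last joint's range is limited). The gripper opens to 85 mm and grips with 20 to 120 N. Pads are 22 mm wide; open, the fingers measure 114 mm over their backs; the gripper's body (76 mm by 85 mm) begins 54 mm behind the grasp point. The pads swing forward as they close: fully open they stand 13 mm farther back than shut.
Start: joints at [-68.766, 39.483, -11.15, 89.685, 9.013, 51.709, -12.324], TCP at [0.207, 0.59, 0.231] pointing down, gripper open.
Joint ranges: [-172.22, 172.22], [-26.19, 119.32], [-84.43, 86.54], [7.71, 146.69], [-57.33, 237.33], [2.42, 119.75], [-152.13, 152.13]. Speed limits (degrees/s): [147.25, 147.25, 180, 180, 180, 180, 180].

INTERFACE

Orientations are given as [roll, pitch, yaw] about the fixed x, y, z axes, in that order (R = Rz(yaw) Ry(pitch) Rx(roll)).
In Python, from workcell import env, read_camera, camera_info, finder gives the robot as it stands.
- The arm moves only by the tool move_arm, never from a script. Its argument "increments" is a list that holds one entry, the list of rows, each a list of 5 numbers: the shift along the world's x, y, z in units of 30 mm (1.0 is 30 mm), then the turn about the world's z in units of 5 degrees (1.0 is 5 degrees), then the gripper's target within -1 to 1 (fully open at 1, half-way at 0, shut at -1). A call has 1 to 12 rows; each row shifts and turns the commanded pose from where the row before left it; what a row does not reach is not made up. A row lasts 1/10 s, in which the tool goes at most 50 mm and 8.59 degrees, less where a joint would pass 70% of its speed; a pose out of reach is approached as far as the arm can. A call is refused whole if a number of a shift passes 1 or a number of a turn 1, either way. A call with a gripper value outside its range is refused whole. The fingers move at their own pace and stop on an object; "squeeze" is the grip in N (left out, the last holds). Time passes only in rows, so rows that do not move let the fingers close. It gives the time, the measured TCP pose, the force, the opening and the grip force at its end, in the units of the state.
- env.sense(): the state, without advancing time (a new reading comes with each control period).
- read_camera(name): name is "scene" or "side" or "wrist"; returns the picture (420x560x3 uint8, red, green, blue); there is no depth.
- camera_info(name): a dict with "fovy" (degrees; the focal length in pixels is half the picture's height over the tangent of half this angle, whatever the lens; pixels are square), "cx", "cy" (the principal point, pixels), "R" (3x3) and "t" (3): a world point X has camera coordinates R X + t. Camera axes: x right, y down, z forward; pixel columns grow to the right and rows downward; lengths in m; the calibration is good to about 2 mm. A picture is of the moment at which its call begins: read the wrist's pose just before it. camera_info takes no time and is no camera call; for the wrist camera it gives the pose at the moment of the call.
- env.close_job(): hands the job in; it is judged then, once.
Trained networks look in the newest picture that a camera, given by its name, has taken for a name from the list of things; names that differ only in an ending like _2 or _b are one class to them, and where a whole thing is asked for, a point or a joint stands for the part that bears it (a point fixed in the world has none). Each returns a list of dicts, best first, with "confidence" (0 to 1); they miss things now and then, are a little off and sometimes report something else, mostly with a low value. They report only what shows in the picture. A call takes as long as a camera call. They do not tell look-alikes from the thing itself.
- finder.look_for(target, camera): "at" ([x, y, z] in m, in the coordinates of the camera as it stood for that picture, good to about 4 mm: the middle of the surface that is visible of it).
- finder.landmark_of(target, camera): "at" ([x, y, z] in m, in the coordinates of the camera as it stood for that picture, good to about 4 mm: a listed point, or the origin of a listed thing).
The state is a dict: "clock": time; "q": joint angles; "joint_vel": joint speeds; "effort": joint torques, N m; "eef_pos": TCP position; "tool_rot": TCP orientation; "force": force on the tool from outside, world axes, zero at the start; "moment": the same for the moment, N m; "finger_gap": finger opening in m; "grip_force": force on a finger pad.
Only numpy, scipy, OpenCV 4.12 (cv2) and the standard library are available. Lean on these libraries where they do the work, as an engineer would, in place of code of your own. Each camera call takes 0.05 s, during which the arm holds its last target. There are 200 camera calls.

## Working session

There is one attempt and no reset: what is moved stays moved. The work goes in short steps, Python scripts to look and compute and a tool call to move; the robot and the scene stay as the last step left them, time stands still between calls to the robot, and variables do not carry over. Pictures are saved under pics/ and viewed, at most 13 in all, crops included, and the job is handed in when it is done.

Besides the shell and the picture viewer there is one more tool, called after "Call:" as a command line: name --argument value ..., lists and objects as JSON in quotes. move_arm: Moves the arm, as the interface text tells. Its arguments: {"type":"object","properties":{"increments":{"type":"array","items":{"type":"array","items":{"type":"array","items":{"type":"number"}}}},"squeeze":{"type":"number"}},"required":["increments"]}

```bash
mkdir -p pics; cat > h.py <<'E'
from workcell import env, read_camera, camera_info, finder
import numpy as np, cv2
def snap(c,fn=None):
    ci=camera_info(c); im=read_camera(c)
    if fn: cv2.imwrite('pics/'+fn,im[:,:,::-1])
    return im,ci
def w(ci,p): return np.array(ci['R']).T@(np.array(p)-np.array(ci['t']))
def px(ci,X):
    f=210/np.tan(np.radians(ci['fovy'])/2); c=np.array(ci['R'])@np.array(X)+np.array(ci['t'])
    return np.array([ci['cx']+f*c[0]/c[2],ci['cy']+f*c[1]/c[2]])
def ray(ci,u,v,z):
    f=210/np.tan(np.radians(ci['fovy'])/2); R=np.array(ci['R']);o=-R.T@np.array(ci['t'])
    d=R.T@np.array([(u-ci['cx'])/f,(v-ci['cy'])/f,1]); return o+d*(z-o[2])/d[2]
E
python3 - <<'E'
from h import *
ims=[]
for c in ['scene','side']:
    im,ci=snap(c,c+'0.png'); ims.append(im)
    print(c,ci['fovy'],-np.array(ci['R']).T@np.array(ci['t']))
    for n in ['tub','tub_free','tkey','tkey_mid','lkey','bar','chuck','stand','tray_floor','tray_top','upper_tray','jar','beaker','spatula']:
        r=finder.landmark_of(n,c)
        print(n,[(round(d['confidence'],2),w(ci,d['at']).round(3).tolist(),px(ci,w(ci,d['at'])).round().tolist()) for d in r[:3]])
s=env.sense();print(s['clock'],s['eef_pos'],s['tool_rot'],s['force'])
E
```

```text
scene 55.48751795870537 [ 1.09518662 -0.52315438  0.76273879]
tub [(0.8, [0.492, 0.266, -0.001], [326.0, 187.0])]
tub_free [(0.64, [0.482, 0.165, 0.004], [302.0, 199.0])]
tkey [(0.8, [0.492, 0.266, 0.006], [326.0, 185.0])]
tkey_mid [(0.81, [0.476, 0.265, 0.009], [322.0, 182.0])]
lkey [(0.74, [0.503, 0.313, 0.008], [339.0, 180.0]), (0.62, [0.477, 0.264, 0.008], [322.0, 183.0]), (0.23, [0.76, -0.038, 0.003], [330.0, 292.0])]
bar [(0.77, [0.494, 0.292, 0.02], [333.0, 178.0]), (0.41, [0.278, 0.295, 0.002], [284.0, 156.0])]
chuck [(0.55, [0.424, 0.402, 0.004], [337.0, 160.0])]
stand [(0.25, [0.506, 0.311, 0.009], [339.0, 180.0])]
tray_floor []
tray_top [(0.47, [0.482, 0.165, 0.008], [302.0, 198.0])]
upper_tray [(0.75, [0.206, -0.302, 0.012], [112.0, 230.0]), (0.58, [0.539, -0.087, 0.012], [251.0, 251.0])]
jar [(0.62, [0.762, -0.039, 0.002], [330.0, 293.0])]
beaker [(0.6, [0.765, -0.192, -0.004], [285.0, 336.0])]
spatula [(0.84, [0.779, 0.148, 0.001], [383.0, 255.0]), (0.6, [0.507, 0.316, 0.009], [340.0, 179.0])]
side 48.45758102641123 [0.39200238 1.03301705 0.76371638]
tub [(0.82, [0.492,
[... 510 characters left out ...]
 [0.525, -0.299, -0.002], [279.0, 158.0])]
tray_floor [(0.74, [0.508, 0.309, 0.006], [261.0, 292.0]), (0.65, [0.536, -0.086, 0.015], [268.0, 190.0]), (0.5, [0.481, 0.163, 0.007], [279.0, 249.0])]
tray_top []
upper_tray [(0.9, [0.536, -0.087, 0.016], [268.0, 189.0]), (0.66, [0.204, -0.302, 0.016], [378.0, 156.0])]
jar [(0.89, [0.757, -0.035, 0.001], [190.0, 200.0]), (0.67, [0.526, -0.297, 0.002], [278.0, 158.0]), (0.36, [0.483, 0.166, 0.01], [278.0, 249.0])]
beaker [(0.92, [0.768, -0.186, 0.005], [198.0, 172.0])]
spatula [(0.75, [0.776, 0.147, 0.003], [165.0, 240.0])]
1.5 [0.20649587 0.58991801 0.23130042] [ 1.79997922e+02 -1.70763785e-03  1.60707060e+02] [ 0.41891425 -0.91666635 -0.00682867]
```

View pics/scene0.png

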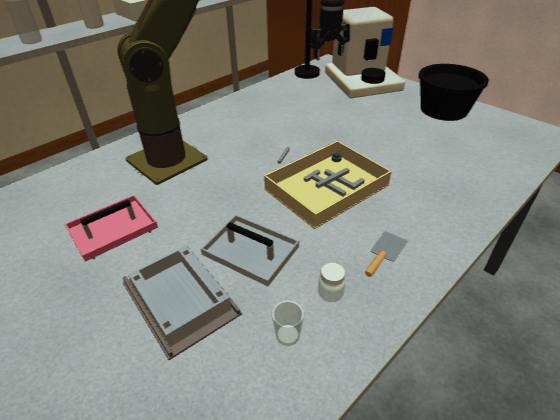

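View pics/side0.png

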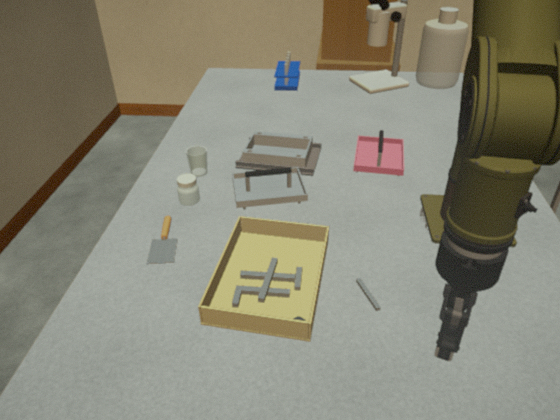

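Things that could be mistaken, by scene pixel:
- **Bar:** the large bar in the tub at (333,178), or the small rod on the bench at (284,156). I choose the one in the tub.
- **Upper tray:** grey at (251,250), or pink at (112,230). I choose grey.
- **T-key and L-key:** T at (322,183) with the cross-handle at -x, and L at (340,180).

Next is a close crop of the tub, with overlays of the poses I expect.

```bash
cat > crop1.py <<'E'
from h import *
a=cv2.imread('pics/side0.png'); b=cv2.imread('pics/scene0.png')
c1=cv2.resize(a[250:320,215:310],None,fx=4.2,fy=4.2,interpolation=3)
c2=cv2.resize(b[160:205,290:375],None,fx=4.7,fy=4.7,interpolation=3)
c3=cv2.resize(b[240:355,115:245],None,fx=3,fy=3,interpolation=3)
c4=cv2.resize(a[128:212,228:328],None,fx=3.8,fy=3.8,interpolation=3)
o=np.zeros((600,800,3),np.uint8)
for c,x,y in ((c1,0,0),(c2,400,0),(c3,0,255 if 0 else 296),(c4,400,270)):
    h,w_=c.shape[:2];h=min(h,600-y);w_=min(w_,800-x);o[y:y+h,x:x+w_]=c[:h,:w_]
cv2.imwrite('pics/crop1.png',o)
E
python3 crop1.py
```

```text
(no output)
```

View pics/crop1.png

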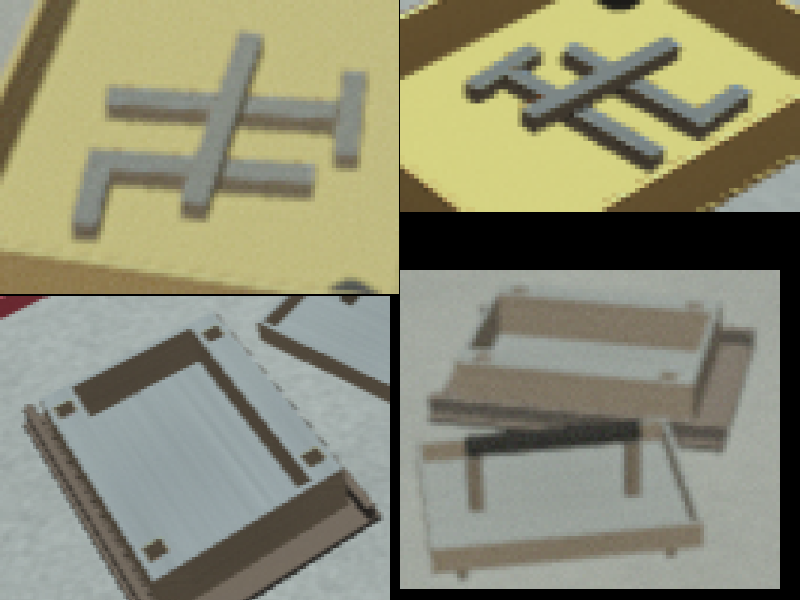

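The crop confirms the layout: the bar lies over both keys, and the sockets in the lower tray and the tray handle are visible. Now I convert those pixels to positions.

```bash
python3 - <<'E'
from h import *
S=camera_info('side');C=camera_info('scene')
def f1(u,v,z): return ray(S,215+u/4.2,250+v/4.2,z)[:2]
def f2(u,v,z): return ray(C,290+(u-400)/4.7,160+v/4.7,z)[:2]
def f3(u,v,z): return ray(C,115+u/3,240+(v-296)/3,z)[:2]
def f4(u,v,z): return ray(S,228+(u-400)/3.8,128+(v-270)/3.8,z)[:2]
def seg(n,a,b): d=b-a; print(n,a.round(4),b.round(4),'mid',((a+b)/2).round(4),'len',np.hypot(*d).round(4),'yaw',np.degrees(np.arctan2(d[1],d[0])).round(1))
seg('T shaft side',f1(362,112,.019),f1(108,97,.019))
seg('T cross side',f1(345,155,.019),f1(355,73,.019))
seg('bar side',f1(193,208,.033),f1(250,35,.033))
seg('L side',f1(313,174,.019),f1(90,158,.019))
seg('T cross scene',f2(470,87,.019),f2(536,50,.019))
seg('bar scene',f2(530,117,.033),f2(675,44,.033))
s=[f3(*p,.053) for p in ((65,409),(212,333),(313,457),(155,550))]
print(np.array(s).round(4),np.mean(s,0).round(4))
for i in range(4): seg('sock',s[i],s[(i+1)%4])
seg('handle',f4(640,424,.08),f4(468,437,.08))
seg('handle scene',ray(C,228,226,.08)[:2],ray(C,273,243,.08)[:2])
E
```

```text
T shaft side [0.4214 0.2673] [0.5596 0.2668] mid [0.4905 0.267 ] len 0.1382 yaw -0.2
T cross side [0.4285 0.2999] [0.4268 0.2372] mid [0.4277 0.2686] len 0.0627 yaw -91.6
bar side [0.5014 0.3564] [0.4858 0.2263] mid [0.4936 0.2913] len 0.131 yaw -96.9
L side [0.4443 0.3149] [0.5618 0.3128] mid [0.503  0.3138] len 0.1175 yaw -1.0
T cross scene [0.4328 0.2322] [0.4364 0.2944] mid [0.4346 0.2633] len 0.0623 yaw 86.7
bar scene [0.4942 0.2209] [0.5106 0.3485] mid [0.5024 0.2847] len 0.1286 yaw 82.7
[[ 0.4445 -0.35  ]
 [ 0.4588 -0.2252]
 [ 0.6143 -0.2439]
 [ 0.5992 -0.3688]] [ 0.5292 -0.297 ]
sock [ 0.4445 -0.35  ] [ 0.4588 -0.2252] mid [ 0.4517 -0.2876] len 0.1256 yaw 83.4
sock [ 0.4588 -0.2252] [ 0.6143 -0.2439] mid [ 0.5366 -0.2346] len 0.1566 yaw -6.9
sock [ 0.6143 -0.2439] [ 0.5992 -0.3688] mid [ 0.6068 -0.3064] len 0.1258 yaw -96.9
sock [ 0.5992 -0.3688] [ 0.4445 -0.35  ] mid [ 0.5219 -0.3594] len 0.1559 yaw 173.0
handle [ 0.4703 -0.1015] [ 0.5958 -0.0739] mid [ 0.5331 -0.0877] len 0.1285 yaw 12.4
handle scene [ 0.484 -0.11 ] [ 0.6064 -0.072 ] mid [ 0.5452 -0.091 ] len 0.1282 yaw 17.2
```

Call:
move_arm --increments '[[[0.8, -0.8, 0, -1, 0], [0.8, -0.8, 0, -1, 0], [0.8, -0.8, 0, -1, 0], [0.8, -0.8, 0, -1, 0], [0.8, -0.8, 0, -1, 0], [0.8, -0.8, 0, -1, 0], [0.8, -0.8, 0, -1, 0], [0.8, -0.8, 0, -1, 0], [0.8, -0.9, 0, -1, 0], [0.8, -0.9, 0, -1, 0], [0.8, -0.9, 0, -1, 0], [0.8, -0.9, 0, -1, 0]]]' --squeeze 60

```text
clock: 2.7
eef_pos: [0.4954, 0.2889, 0.2315]
tool_rot: [180.0, -0.0, 100.5]
force: [-0.7, 1.5, -0.1]
finger_gap: 0.0426
grip_force: 0.0
```

Call:
move_arm --increments '[[[0.1, 0, 0, -1, 0], [0, 0, 0, -1, 0], [0, 0, 0, -1, 0], [0, 0, 0, -0.5, 0], [0, 0, 0, 0, 0], [0, 0, 0, 0, 0]]]'

```text
clock: 3.3
eef_pos: [0.4975, 0.2901, 0.2314]
tool_rot: [180.0, -0.0, 83.3]
force: [0.2, 0.3, -0.4]
finger_gap: 0.0428
grip_force: 0.0
```

```bash
python3 - <<'E'
from h import *
s=env.sense();print(s['clock'],s['eef_pos'],s['tool_rot'],s['force'],s['finger_gap'],s['q'])
im,ci=snap('wrist','w1.png');print(ci['fovy'],-np.array(ci['R']).T@np.array(ci['t']))
for n in ['tkey_mid','tkey','lkey','bar','tub','tub_free']:
    print(n,[(round(d['confidence'],2),w(ci,d['at']).round(3).tolist(),px(ci,w(ci,d['at'])).round().tolist()) for d in finder.landmark_of(n,'wrist')[:3]])
E
```

```text
3.3 [0.49747578 0.29005055 0.23135424] [ 1.79992735e+02 -5.05425387e-03  8.32825981e+01] [ 0.1676224   0.32786104 -0.39003827] 0.042825631299929764 [-40.017144    35.84855666   8.78691516  99.07457219  -7.19036572
  45.61467391 -34.55076723]
60.992700232422074 [0.5080412  0.36699525 0.37454384]
tkey_mid [(0.95, [0.481, 0.26, 0.014], [259.0, 203.0])]
tkey [(0.74, [0.497, 0.264, 0.004], [274.0, 196.0])]
lkey [(0.75, [0.507, 0.314, 0.006], [278.0, 148.0]), (0.35, [0.483, 0.166, 0.007], [271.0, 279.0])]
bar [(0.96, [0.493, 0.283, 0.022], [267.0, 183.0]), (0.73, [0.277, 0.294, 0.004], [67.0, 192.0]), (0.43, [0.483, 0.258, 0.015], [261.0, 205.0])]
tub [(0.76, [0.495, 0.261, 0.0], [272.0, 197.0])]
tub_free [(0.75, [0.481, 0.162, 0.012], [270.0, 284.0])]
```

View pics/w1.png

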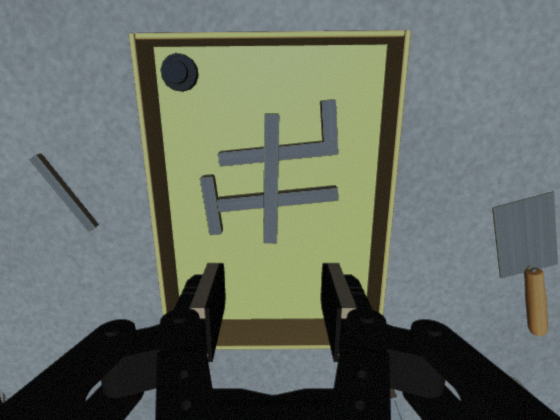

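The wrist view shows the bar upright from (272,114) to (270,243). The T-key shaft runs from (217,205) to (338,193), and the L-key shaft from (219,159) to (338,148).

```bash
python3 - <<'E'
from h import *
W=camera_info('wrist')
def seg(n,a,b,z): a=ray(W,*a,z)[:2];b=ray(W,*b,z)[:2];d=b-a; print(n,a.round(4),b.round(4),'mid',((a+b)/2).round(4),'len',np.hypot(*d).round(4),'yaw',np.degrees(np.arctan2(d[1],d[0])).round(1))
seg('bar',(270,243),(272,113),.033)
seg('T',(204,207),(338,193.5),.019)
seg('Tx',(215,235),(207,177),.019)
seg('L',(219,158),(338,148.5),.019)
seg('tub top R',(381,349),(407,31),.055); seg('tub top L',(161,349),(134,37),.055)
E
```

```text
bar [0.4884 0.2215] [0.5058 0.3507] mid [0.4971 0.2861] len 0.1304 yaw 82.3
T [0.4239 0.2641] [0.5639 0.2623] mid [0.4939 0.2632] len 0.14 yaw -0.8
Tx [0.4301 0.2317] [0.4326 0.2953] mid [0.4314 0.2635] len 0.0637 yaw 87.7
L [0.4479 0.3131] [0.5668 0.3085] mid [0.5074 0.3108] len 0.119 yaw -2.2
tub top R [0.5936 0.0938] [0.6222 0.4027] mid [0.6079 0.2482] len 0.3101 yaw 84.7
tub top L [0.3582 0.1218] [0.4015 0.4243] mid [0.3798 0.2731] len 0.3056 yaw 81.9
```

Call:
move_arm --increments '[[[0, -0.1, -1, -0.1, 0], [0, 0, -1, 0, 0], [0, 0, -1, 0, 0], [0, 0, -1, 0, 0], [0, 0, -1, 0, 0], [0, 0, -1, 0, 0], [0, 0, -0.7, 0, 0], [0, 0, -0.3, 0, 0], [0, 0, -0.25, 0, 0], [0, 0, 0, 0, 0]]]'

```text
clock: 4.65
eef_pos: [0.4976, 0.2869, 0.0137]
tool_rot: [-180.0, 0.0, 82.7]
force: [-0.3, 0.4, 0.1]
finger_gap: 0.0428
grip_force: 0.0
```

Call:
move_arm --increments '[[[0, 0, 0, 0, -1], [0, 0, 0, 0, -1], [0, 0, 0, 0, -1], [0, 0, 0, 0, -1], [0, 0, 0, 0, -1], [0, 0, 0, 0, -1]]]'

```text
clock: 5.25
eef_pos: [0.4979, 0.2873, 0.015]
tool_rot: [179.9, -0.1, 82.7]
force: [-1.4, -0.5, 6.1]
finger_gap: 0.0124
grip_force: 59.1
```

Call:
move_arm --increments '[[[0, 0, 0.5, 0, -1], [0, 0, 1, 0, -1], [0, 0, 1, 0, -1], [0, -0.3, 0.3, 1, -1], [0, -0.3, 0, 1, -1], [0, -0.3, 0, 1, -1], [0, -0.3, 0, 1, -1], [0, -0.3, 0, 1, -1], [0, -0.3, 0, 1, -1], [0, -0.3, 0, 1, -1], [0, -0.3, 0, 1, -1], [0, -0.3, 0, 1, -1]]]'

```text
clock: 6.45
eef_pos: [0.4978, 0.2052, 0.0987]
tool_rot: [180.0, 0.1, 127.9]
force: [0.6, 0.1, -1.1]
finger_gap: 0.0121
grip_force: 58.7
```

Call:
move_arm --increments '[[[-0.1, -0.3, 0, 1, -1], [-0.1, -0.3, 0, 1, -1], [-0.1, -0.3, 0, 1, -1], [-0.1, -0.3, 0, 1, -1], [-0.1, -0.3, 0, 1, -1], [0, 0, 0, 1, -1], [0, 0, 0, 1, -1], [0, 0, 0, 1, -1], [0, 0, 0, 1, -1], [0, 0, 0, 0, -1]]]'

```text
clock: 7.45
eef_pos: [0.483, 0.1604, 0.0986]
tool_rot: [-180.0, 0.1, 172.7]
force: [-0.2, -0.2, -2.1]
finger_gap: 0.0125
grip_force: 58.7
```

Call:
move_arm --increments '[[[0, 0, -1, 0, -1], [0, 0, -1, 0, -1], [0, 0, -0.6, 0, -1], [0, 0, -0.3, 0, -1], [0, 0, 0, 0, -1], [0, 0, 0, 0, -0.3], [0, 0, 0, 0, -0.3], [0, 0, 0, 0, -0.3], [0, 0, 1, 0, -0.3], [0, 0, 1, 0, -0.3], [0, 0, 1, 0, -0.3], [0, 0, 1, 0, -0.3]]]'

```text
clock: 8.65
eef_pos: [0.4825, 0.1607, 0.1327]
tool_rot: [180.0, 0.0, 172.7]
force: [1.2, -1.0, -0.0]
finger_gap: 0.0301
grip_force: 0.0
```

Call:
move_arm --increments '[[[0, 1, 0.7, 1, -0.3], [0, 1, 0.5, 0.3, -0.3], [0, 0.5, 0.5, 0, -0.3], [0, 0, 0, 0, -0.3], [0, 0, 0, 0, -0.3], [0, 0, 0, 0, -0.3]]]'

```text
clock: 9.25
eef_pos: [0.4822, 0.2335, 0.1809]
tool_rot: [-179.8, -0.1, 179.1]
force: [0.2, -0.6, -0.0]
finger_gap: 0.0298
grip_force: 0.0
```

```bash
python3 - <<'E'
from h import *
s=env.sense();print(s['clock'],s['eef_pos'],s['tool_rot'],s['force'],s['finger_gap'])
im,ci=snap('wrist','w2.png');im,cs=snap('side','s2.png')
for c,k in (('wrist',ci),('side',cs)):
  for n in ['tkey_mid','tkey','lkey','bar']:
    print(n,[(round(d['confidence'],2),w(k,d['at']).round(3).tolist(),px(k,w(k,d['at'])).round().tolist()) for d in finder.landmark_of(n,c)[:3]])
E
```

```text
9.25 [0.48217087 0.23348005 0.18093646] [-1.79843401e+02 -8.32240107e-02  1.79088672e+02] [ 0.21784342 -0.64114465 -0.00133829] 0.029845902042415495
tkey_mid [(0.6, [0.479, 0.259, 0.014], [303.0, 182.0]), (0.17, [0.496, 0.264, 0.001], [307.0, 196.0])]
tkey [(0.58, [0.497, 0.264, 0.004], [308.0, 198.0])]
lkey [(0.58, [0.503, 0.314, 0.006], [361.0, 204.0])]
bar [(0.75, [0.484, 0.159, 0.008], [194.0, 187.0])]
tkey_mid [(0.95, [0.475, 0.268, 0.009], [278.0, 279.0])]
tkey [(0.93, [0.496, 0.266, 0.006], [268.0, 278.0])]
lkey [(0.84, [0.507, 0.307, 0.007], [261.0, 291.0])]
bar [(0.58, [0.483, 0.161, 0.008], [278.0, 248.0])]
```

View pics/w2.png

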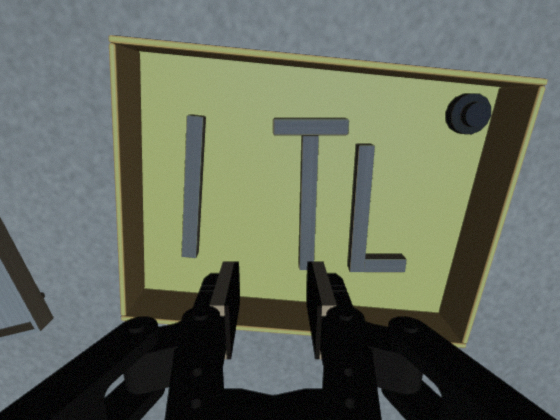

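The bar now lies alone on the bare strip at (193,187). The T-key shaft, from (311,127) to (308,268), is clear.

```bash
python3 - <<'E'
from h import *
W=camera_info('wrist')
a=ray(W,311.5,119,.019);b=ray(W,307.5,268,.019);print(a,b,np.hypot(*(b-a)[:2]),np.degrees(np.arctan2(*(b-a)[1::-1])), a+(b-a)*53/140)
E
```

```text
[0.42498454 0.2676364  0.019     ] [0.56265729 0.26659731 0.019     ] 0.1376766664213498 -0.43243414369970984 [0.47710351 0.26724303 0.019     ]
```

Call:
move_arm --increments '[[[-0.2, 1, -0.5, 0, -0.3], [0, 0.1, -1, 0, -0.3], [0, 0, -1, 0, -0.3], [0, 0, -1, 0, -0.3], [0, 0, -1, 0, -0.3], [0, 0, -0.7, 0, -0.3], [0, 0, -0.4, 0, -0.3], [0, 0, -0.15, 0, -0.3], [0, 0, 0, 0, -0.3]]]'

```text
clock: 10.65
eef_pos: [0.4766, 0.2691, 0.0093]
tool_rot: [180.0, 0.0, 179.2]
force: [0.1, 0.0, 0.8]
finger_gap: 0.0299
grip_force: 0.0
```

Call:
move_arm --increments '[[[0, 0, 0, 0, -1], [0, 0, 0, 0, -1], [0, 0, 0, 0, -1], [0, 0, 0, 0, -1], [0, 0, 0, 0, -1]]]' --squeeze 70

```text
clock: 11.15
eef_pos: [0.477, 0.2685, 0.0105]
tool_rot: [-180.0, 0.1, 179.2]
force: [-0.8, -2.4, 7.0]
finger_gap: 0.0116
grip_force: 69.9
```

Call:
move_arm --increments '[[[0, 0, 0.5, 0, -1], [0, 0, 1, 0, -1], [0, 0, 1, 0, -1], [0, 0, 1, 0, -1], [0, 0, 1, 0, -1], [0, 0, 0, 0, -1]]]'

```text
clock: 11.75
eef_pos: [0.4786, 0.2708, 0.1481]
tool_rot: [179.7, 0.4, 179.2]
force: [1.0, 0.2, -3.1]
finger_gap: 0.0114
grip_force: 68.9
```

Call:
move_arm --increments '[[[0, -1, 0, 0, -1], [0, -1, 0, 0, -1], [0.1, -1, 0, -0.2, -1], [0.1, -1, 0, -0.2, -1], [0.1, -1, 0, -0.2, -1], [0.1, -1, 0, -0.2, -1], [0.1, -1, 0, -0.2, -1], [0.1, -1, 0, -0.2, -1], [0.1, -1, 0, 0, -1], [0.1, -1, 0, 0, -1], [0.1, -1, 0, 0, -1], [0.1, -1, 0, 0, -1]]]'

```text
clock: 12.95
eef_pos: [0.506, -0.0922, 0.1434]
tool_rot: [180.0, -0.1, 173.2]
force: [0.1, -0.0, -3.6]
finger_gap: 0.0119
grip_force: 68.9
```

Call:
move_arm --increments '[[[0.1, -1, 0, 0, -1], [0.1, -1, 0, 0, -1], [0, -1, 0, 0, -1], [0, -1, 0, 0, -1], [0, -1, 0, 0, -1], [0, -1, 0, 0, -1], [0, -0.8, 0, 0, -1], [0, 0, 0, 0, -1], [0, 0, 0, 0, -1]]]'

```text
clock: 13.85
eef_pos: [0.5117, -0.2952, 0.1431]
tool_rot: [179.9, -0.1, 173.1]
force: [0.1, 1.2, -3.1]
finger_gap: 0.0117
grip_force: 69.0
```

```bash
python3 - <<'E'
from h import *
s=env.sense();print(s['clock'],s['eef_pos'],s['tool_rot'],s['force'],s['finger_gap'])
im,ci=snap('wrist','w3.png');im,cs=snap('scene','s3.png')
for n in ['stand','tray_top','tray_floor','tkey_mid','upper_tray']:
  print(n,[(round(d['confidence'],2),w(ci,d['at']).round(3).tolist()) for d in finder.landmark_of(n,'wrist')[:3]])
E
```

```text
13.85 [ 0.51165164 -0.29515433  0.14314308] [ 1.79940283e+02 -8.87539670e-02  1.73127763e+02] [ 0.06233052  1.19071916 -3.10927314] 0.011671709837657326
stand []
tray_top []
tray_floor []
tkey_mid [(0.76, [0.514, -0.3, 0.145])]
upper_tray [(0.84, [0.539, -0.091, 0.015])]
```

View pics/w3.png

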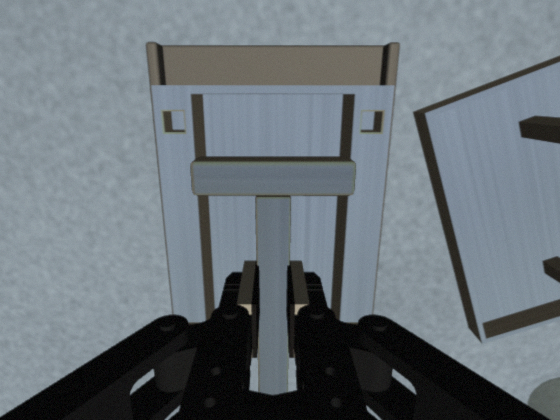

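The wrist view shows the T-key centred over the well. The near sockets are at (174,122) and (372,122). Lowering it now.

```bash
python3 - <<'E'
from h import *
W=camera_info('wrist')
a=ray(W,174.5,121.5,.053);b=ray(W,372,121.5,.053);print(a,b,np.hypot(*(b-a)[:2]))
d=(b-a)/np.hypot(*(b-a)[:2]);m=(a+b)/2;n=np.array([d[1],-d[0]]);print('yaw',np.degrees(np.arctan2(n[1],n[0])),'centre',m[:2]+.078*n)
E
```

```text
[ 0.4449793  -0.35066991  0.053     ] [ 0.45967366 -0.22510548  0.053     ] 0.12642132227297645
yaw -6.674760312016744 centre [ 0.52979779 -0.29695389]
```

Call:
move_arm --increments '[[[0, 0, -1, 0, -1], [0, 0, -1, 0, -1], [0, 0, -1, 0, -1], [0, 0, -0.6, 0, -1], [0, 0, -0.3, 0, -1], [0, 0, -0.15, 0, -1], [0, 0, 0, 0, -1]]]'

```text
clock: 14.9
eef_pos: [0.5129, -0.295, 0.023]
tool_rot: [180.0, 0.0, 173.2]
force: [-0.2, 0.2, -3.1]
finger_gap: 0.0117
grip_force: 68.9
```

Call:
move_arm --increments '[[[0, 0, -0.1, 0, -1], [0, 0, 0, 0, -1], [0, 0, 0, 0, -0.3], [0, 0, 0, 0, -0.3], [0, 0, 0, 0, -0.3], [0, 0, 0, 0, -0.3], [0, 0, 0, 0, -0.3], [0, 0, 1, 0, -0.3], [0, 0, 1, 0, -0.3], [0, 0, 1, 0, -0.3], [0, 0, 1, 0, -0.3], [0, 0, 1, 0, -0.3]]]'

```text
clock: 16.1
eef_pos: [0.5123, -0.295, 0.171]
tool_rot: [180.0, -0.0, 173.2]
force: [-0.9, 0.4, -0.3]
finger_gap: 0.0298
grip_force: 0.0
```

Call:
move_arm --increments '[[[0.1, 1, 0.5, 0.5, -0.1], [0.1, 1, 0, 0.5, -0.1], [0.1, 1, 0, 0.5, -0.1], [0.1, 1, 0, 0.5, -0.1], [0.1, 1, 0, 0.5, -0.1], [0.1, 1, 0, 0.5, -0.1], [0.1, 0.8, 0, 0.5, -0.1], [0.1, 0, 0, 0.5, -0.1], [0, 0, 0, 0.2, -0.1], [0, 0, 0, 0, -0.1], [0, 0, 0, 0, -0.1]]]'

```text
clock: 17.2
eef_pos: [0.5362, -0.0921, 0.1847]
tool_rot: [-180.0, -0.0, -165.9]
force: [0.3, -0.3, 0.0]
finger_gap: 0.0383
grip_force: 0.0
```

```bash
python3 - <<'E'
from h import *
s=env.sense();print(s['clock'],s['eef_pos'],s['tool_rot'],s['force'],s['finger_gap'])
im,ci=snap('wrist','w4.png');im,cs=snap('scene','s4.png')
for n in ['upper_tray','tkey_mid','stand']:
  print(n,[(round(d['confidence'],2),w(ci,d['at']).round(3).tolist()) for d in finder.landmark_of(n,'wrist')[:3]])
  print(n,[(round(d['confidence'],2),w(cs,d['at']).round(3).tolist()) for d in finder.landmark_of(n,'scene')[:3]])
E
```

```text
17.2 [ 0.53616826 -0.09210037  0.1846552 ] [-1.79981469e+02 -3.78290657e-02 -1.65924289e+02] [ 0.27213662 -0.34469912  0.00712541] 0.03827007384725397
upper_tray [(0.81, [0.537, -0.091, 0.014])]
upper_tray [(0.97, [0.54, -0.09, 0.015]), (0.89, [0.203, -0.297, 0.013]), (0.29, [0.764, -0.19, -0.002])]
tkey_mid []
tkey_mid [(0.65, [0.515, -0.297, 0.017])]
stand []
stand []
```

View pics/w4.png

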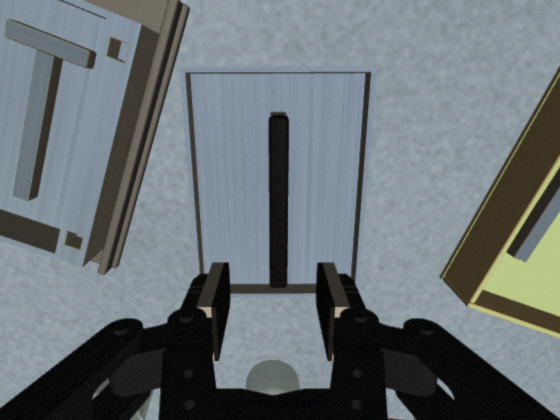

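View pics/s4.png

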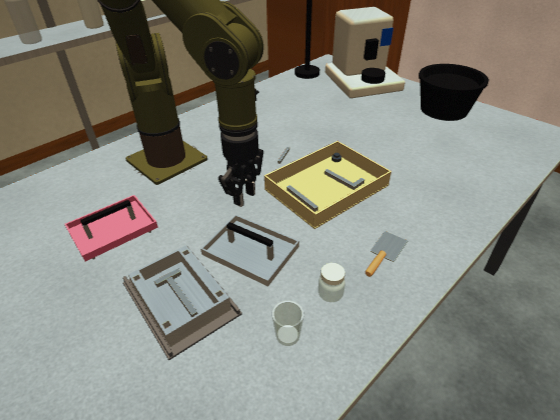

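The T-key lies in the well, with the bar and L-key left in the tub. The handle runs from (279,117) to (278,287). Now for its pose.

```bash
python3 - <<'E'
from h import *
W=camera_info('wrist')
def seg(n,a,b,z): a=ray(W,*a,z)[:2];b=ray(W,*b,z)[:2];d=b-a; print(n,a.round(4),b.round(4),'mid',((a+b)/2).round(4),'len',np.hypot(*d).round(4),'yaw',np.degrees(np.arctan2(d[1],d[0])).round(1))
seg('handle',(278.5,117),(278,287.5),.080)
seg('top rim',(187,73),(370,73),.036)
seg('bot rim',(202,292),(357,292),.036)
seg('socks',(117,48),(73,240),.053)
E
```

```text
handle [ 0.4746 -0.1045] [ 0.6005 -0.0723] mid [ 0.5375 -0.0884] len 0.1299 yaw 14.3
top rim [ 0.4625 -0.1794] [ 0.4281 -0.0435] mid [ 0.4453 -0.1114] len 0.1401 yaw 104.2
bot rim [ 0.6471 -0.1327] [0.6116 0.007 ] mid [ 0.6293 -0.0628] len 0.1441 yaw 104.3
socks [ 0.4583 -0.2263] [ 0.6144 -0.2449] mid [ 0.5363 -0.2356] len 0.1572 yaw -6.8
```

Call:
move_arm --increments '[[[0.05, 0.1, -1, 0, -0.1], [0, 0, -1, 0, -0.1], [0, 0, -1, 0, -0.1], [0, 0, -0.7, 0, -0.1], [0, 0, -0.4, 0, -0.1], [0, 0, -0.2, 0, -0.1], [0, 0, 0, 0, -0.1]]]'

```text
clock: 18.3
eef_pos: [0.5381, -0.088, 0.0557]
tool_rot: [180.0, -0.0, -165.8]
force: [0.3, 0.6, 0.2]
finger_gap: 0.0384
grip_force: 0.0
```

Call:
move_arm --increments '[[[0, 0, 0, 0, -1], [0, 0, 0, 0, -1], [0, 0, 0, 0, -1], [0, 0, 0, 0, -1], [0, 0, 0, 0, -1], [0, 0, 0, 0, -1], [0, 0, 0, 0, -1]]]' --squeeze 100

```text
clock: 19.0
eef_pos: [0.5389, -0.0882, 0.0571]
tool_rot: [-180.0, 0.1, -165.8]
force: [-1.2, -0.1, 6.4]
finger_gap: 0.0123
grip_force: 97.9
```

Call:
move_arm --increments '[[[0, 0, 0.3, 0, -1], [0, 0, 0.6, 0, -1], [0, 0, 1, 0, -1], [0, 0, 1, 0, -1], [0, 0, 0.5, 0, -1], [0, 0, 0, 0, -1], [0, 0, 0, 0, -1]]]'

```text
clock: 19.7
eef_pos: [0.5372, -0.0885, 0.1574]
tool_rot: [180.0, -0.1, -165.8]
force: [-0.3, -1.0, -5.0]
finger_gap: 0.0118
grip_force: 98.2
```

Call:
move_arm --increments '[[[0, -0.5, 0, -0.5, -1], [-0.05, -0.8, 0, -0.5, -1], [-0.05, -0.8, 0, -0.5, -1], [-0.05, -0.8, 0, -0.5, -1], [-0.05, -0.8, 0, -0.5, -1], [-0.05, -0.8, 0, -0.5, -1], [0, -0.8, 0, -0.5, -1], [0, -0.8, 0, -0.5, -1], [0, -0.5, 0, -0.2, -1], [0, -0.3, 0, 0, -1], [0, 0, 0, 0, -1], [0, 0, 0, 0, -1]]]'

```text
clock: 20.9
eef_pos: [0.5305, -0.2936, 0.1576]
tool_rot: [179.9, -0.0, 173.3]
force: [-0.1, 0.1, -4.9]
finger_gap: 0.0119
grip_force: 98.1
```

```bash
python3 - <<'E'
from h import *
s=env.sense();print(s['clock'],s['eef_pos'],s['tool_rot'],s['force'],s['finger_gap'])
im,ci=snap('wrist','w5.png');im2,cs=snap('side','s5.png')
im3,c3=snap('scene','c5.png')
for c,k in (('wrist',ci),('side',cs),('scene',c3)): print([(round(d['confidence'],2),w(k,d['at']).round(3).tolist()) for d in finder.landmark_of('upper_tray',c)[:3]])
a=cv2.resize(cv2.imread('pics/w5.png')[0:300,100:500],(400,300)); b=cv2.resize(cv2.imread('pics/s5.png')[90:190,220:353],(400,300),interpolation=3)
c=cv2.resize(cv2.imread('pics/c5.png')[200:360,100:260],(400,300),interpolation=3)
o=np.vstack([np.hstack([a,b]),np.hstack([c,c*0])]);cv2.imwrite('pics/m5.png',o)
E
```

```text
20.9 [ 0.5305458  -0.29359505  0.15755082] [ 1.79901848e+02 -3.22662017e-02  1.73291329e+02] [-0.11299709  0.1041867  -4.9414295 ] 0.011937114122617491
[(0.83, [0.529, -0.299, 0.116])]
[(0.83, [0.201, -0.303, 0.011]), (0.8, [0.529, -0.291, 0.116])]
[(0.74, [0.53, -0.294, 0.115]), (0.74, [0.205, -0.302, 0.013]), (0.56, [0.48, 0.162, 0.007])]
```

View pics/m5.png

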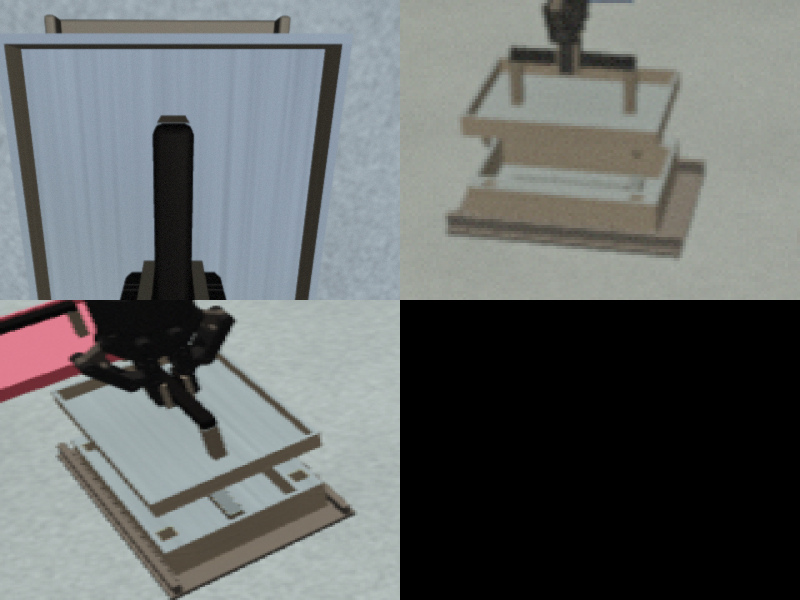

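Call:
move_arm --increments '[[[0, -0.1, -0.4, 0, -1], [0, 0, -0.5, 0, -1], [0, 0, -0.3, 0, -1], [0, 0, -0.1, 0, -1], [0, 0, 0, 0, -1], [0, 0, 0, 0, -1]]]'

```text
clock: 21.8
eef_pos: [0.5309, -0.298, 0.1189]
tool_rot: [180.0, 0.0, 173.2]
force: [0.5, -0.5, -5.9]
finger_gap: 0.0119
grip_force: 98.0
```

```bash
python3 - <<'E'
from h import *
s=env.sense();print(s['eef_pos'],s['tool_rot'],s['force'])
im,W=snap('wrist','w6.png')
g=cv2.cvtColor(im,7)
z=s['eef_pos'][2]-.043+.022
R=np.radians(173.3-180);c=np.array([.5298,-.297])
# predicted rim corners at target pose
for sx,sy in ((-1,-1),(-1,1)):
    p=c+np.array([[np.cos(R),-np.sin(R)],[np.sin(R),np.cos(R)]])@np.array([sx*.1,sy*.075]); print('pred',px(W,[*p,z]).round(1))
im2=im[:,:,::-1].copy();cv2.imwrite('pics/m6.png',cv2.resize(im2[0:150,60:500],(792,270)))
E
```

```text
[ 0.53088921 -0.29799349  0.11894712] [1.79988714e+02 3.20819663e-02 1.73212864e+02] [ 0.45148503 -0.53230417 -5.88272114]
pred [97.3 34.1]
pred [456.8  33.7]
```

View pics/m6.png

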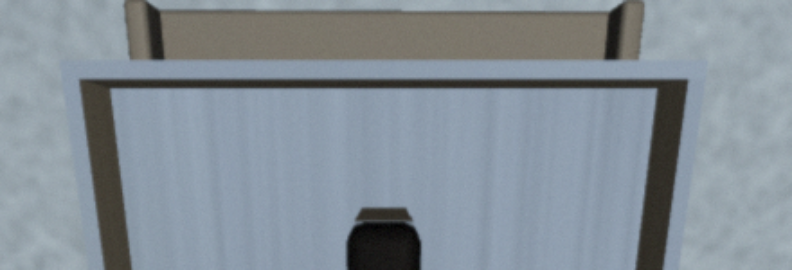

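Call:
move_arm --increments '[[[0, 0.05, 0, 0, -1], [0, 0, 0, 0, -1], [0, 0, -0.1, 0, -1], [0, 0, -0.1, 0, -1], [0, 0, -0.1, 0, -1], [0, 0, -0.1, 0, -1], [0, 0, -0.1, 0, -1], [0, 0, 0, 0, -1], [0, 0, 0, 0, -1]]]'

```text
clock: 22.75
eef_pos: [0.5305, -0.2965, 0.1037]
tool_rot: [180.0, -0.0, 173.2]
force: [-0.5, -0.5, -4.9]
finger_gap: 0.0119
grip_force: 98.1
```

Call:
move_arm --increments '[[[0, 0, -0.1, 0, -1], [0, 0, -0.1, 0, -1], [0, 0, -0.05, 0, -1], [0, 0, 0, 0, -1], [0, 0, 0, 0, -1]]]'

```text
clock: 23.25
eef_pos: [0.5305, -0.2966, 0.0963]
tool_rot: [180.0, 0.0, 173.2]
force: [-0.7, 1.0, -4.7]
finger_gap: 0.0121
grip_force: 98.3
```

Call:
move_arm --increments '[[[0, 0, -0.05, 0, -1], [0, 0, 0, 0, -1], [0, 0, 0, 0, -1]]]'

```text
clock: 23.55
eef_pos: [0.5306, -0.2966, 0.0962]
tool_rot: [-180.0, 0.0, 173.2]
force: [-3.0, 1.7, 5.0]
finger_gap: 0.0119
grip_force: 99.7
```

Contact: the force changed sign at the home height of 0.096, so the tray is seated. Releasing and retreating.

Call:
move_arm --increments '[[[0, 0, 0, 0, -0.6], [0, 0, 0, 0, -0.2], [0, 0, 0, 0, 0], [0, 0, 0, 0, 0], [0, 0, 0, 0, 0], [0, 0, 0.5, 0, 0], [0, 0, 1, 0, 0], [0, 0, 1, 0, 0], [0, 0, 1, 0, 0], [0, 0, 1, 0, 0], [0, 0, 0, 0, 0], [0, 0, 0, 0, 0]]]'

```text
clock: 24.75
eef_pos: [0.5308, -0.2967, 0.2312]
tool_rot: [-180.0, 0.1, 173.2]
force: [-0.0, -0.4, -0.5]
finger_gap: 0.0427
grip_force: 0.0
```

```bash
python3 - <<'E'
from h import *
s=env.sense();print(s['eef_pos'],s['force'],s['finger_gap'])
im2,cs=snap('side');im3,c3=snap('scene')
for c,k in (('side',cs),('scene',c3)): print([(round(d['confidence'],2),w(k,d['at']).round(3).tolist()) for d in finder.landmark_of('upper_tray',c)[:3]])
b=cv2.resize(im2[90:190,220:353],(400,300),interpolation=3);c=cv2.resize(im3[220:360,100:260],(400,300),interpolation=3)
cv2.imwrite('pics/m7.png',np.hstack([b,c])[:,:,::-1])
E
```

```text
[ 0.53081589 -0.29671705  0.23117346] [-0.00734391 -0.3910749  -0.48520559] 0.0426799076706624
[(0.89, [0.2, -0.303, 0.016]), (0.72, [0.527, -0.293, 0.052])]
[(0.92, [0.532, -0.296, 0.053]), (0.92, [0.205, -0.299, 0.014])]
```

View pics/m7.png

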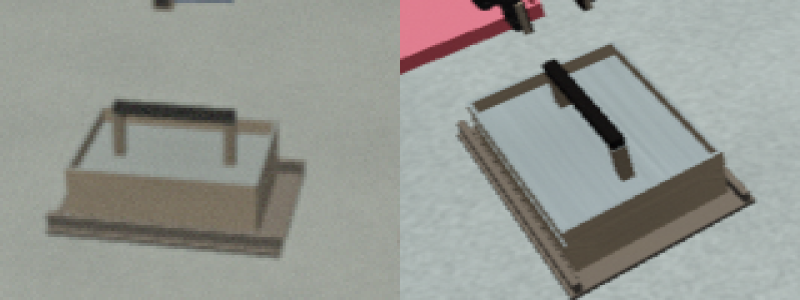

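The tray sits flush and level at z ≈ 0.053, with the gripper clear above it.

```bash
python3 -c "
from workcell import env
print(env.close_job())"
```

```text
the job is handed in; nothing more can be done
None
```

The job is handed in, and no verdict came back: the T-key lies in the lower tray, the upper tray is seated level at about 53 mm, and the bar, L-key and chuck are in the tub; the arm never went near the jar, beaker or spatula.

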